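# Park the spun-tube carriage at the reader without a bump

### The arm

A 6-joint arm with a two-finger parallel gripper is mounted at the origin on the work surface. World frame = base frame: x ahead of the robot, y to its left, z up, the work surface at z = 0. Lengths are in m, angles in rad, forces in N, time in s.
With the tool pointing down it reaches from about 0.25 to 0.725 m from the base axis. Payload 4 kg.
Tool frame: the origin (TCP) lies at the very end of the fingers, on their centre line; the grasp point (between the pads) lies 19 mm behind it; z points along the fingers, y is the line along which they close (so a half turn about z gives the same grasp; the last joint's range is limited). The gripper opens to 85 mm and grips with 20 to 120 N. Pads are 22 mm wide; open, the fingers measure 114 mm over their backs; the gripper's body (76 mm by 85 mm) begins 54 mm behind the grasp point. The pads swing forward as they close: fully open they stand 13 mm farther back than shut.
Start: joints at [1.246, 0.241, 0.005, 1.335, 0, 1.571], TCP at [0.16, 0.474, 0.204] pointing down, gripper open.
Joint ranges: [-2.72, 2.72], [-1.05, 1.87], [-1.09, 1.28], [-1.99, 2.15], [-1.42, 1.44], [-3.14, 3.14]. Speed limits (rad/s): [2.79, 2.79, 3.14, 3.14, 3.14, 3.14].

### API

Orientations are given as a unit quaternion [x, y, z, w].
In Python, from workcell import monitor, viewer, job gives the robot as it stands.
- The arm moves only by the tool arm_command, never from a script. Its argument "increments" is a list of rows, each an object of numbers: "dx", "dy", "dz": the shift along the tool's x, y, z in cm; "wx", "wy", "wz": the turn, a rotation vector about the tool's x, y, z in rad; "grip": the finger opening in cm, from 0 to 8.54. In form: [{"dx": .., "dy": .., "dz": .., "wx": .., "wy": .., "wz": .., "grip": ..}, ...]. A call has 1 to 10 rows; each row is the pose to reach, as a shift and turn from the pose commanded when the call began, along the tool's axes at that moment; what a row does not reach only later rows make up. A row lasts 1/10 s, in which the tool goes at most 50 mm and 8.59 degrees, less where a joint would pass 70% of its speed; a pose out of reach is approached as far as the arm can. A call with a gripper value outside its range is refused whole. The fingers move at their own pace and stop on an object; the grip force is fixed at half the most. Time passes only in rows, so rows that repeat a pose let the fingers close. It gives the time, the measured TCP pose, the force, the opening and the grip force at its end, in the units of the state.
- monitor.get_obs(): the state, without advancing time (a new reading comes with each control period).
- viewer.camera(name): name is "side" or "top" or "wrist"; returns (picture, depth): 400x640x3 uint8, red, green, blue; 400x640 float32, m along the optical axis (not along the pixel's ray), 0 where there is no reading.
- viewer.get_calibration(name): a dict with "fovy" (degrees; the focal length in pixels is half the picture's height over the tangent of half this angle, whatever the lens; pixels are square), "cx", "cy" (the principal point, pixels), "view" (4x4, takes a point from world to camera coordinates). Camera axes: x right, y up, looking along -z (the intrinsics and any distortion apply to the point x, -y, -z); pixel columns grow to the right and rows downward; lengths in m; the calibration is good to about 2 mm. A picture is of the moment at which its call begins: read the wrist's pose just before it. get_calibration takes no time and is no camera call; for the wrist camera it gives the pose at the moment of the call.
- job.job_done(): hands the job in; it is judged then, once.
The state is a dict: "clock": time; "joint_pos": joint angles; "joint_vel": joint speeds; "tau": joint torques, N m; "eef_pos": TCP position; "tool_rot": TCP orientation; "ft_force": force on the tool from outside, world axes, zero at the start; "ft_torque": the same for the moment, N m; "grip_width": finger opening in m; "grasp_force": force on a finger pad.
Only numpy, scipy, OpenCV 4.12 (cv2) and the standard library are available. Lean on these libraries where they do the work, as an engineer would, in place of code of your own. Each camera call takes 0.05 s, during which the arm holds its last target. There are 200 camera calls.

### The job

The tubes on the heavy carriage have just been spun and must not be jolted. Take the grip post of the drive handle and, working through its soft spring only and never touching the carriage, bring the carriage along the rails until its index plate is in line with the reader's pointer, without hitting the stop block. Let it stand there at rest for at least four seconds, then let go of the post so that the carriage stays standing at the pointer; leave the jar beside the unit alone.

Things in the scene. Friction and masses are not known exactly. Their poses are not given: they have to be found in the camera images.
- bench: Aluminium bed of the slide unit, fixed, level, 300 x 800 x 12 mm. Origin: centre of its underside, on the table. Its y axis is the direction of the rails and all sliding; the carriage must travel toward bed -y (to the robot's right). Two rails at bed x about +40 mm, tops 32 mm above the table, carry the carriage; the handle's track runs at bed x = -90 mm, on the robot's side.
- handle: Drive handle: black slide block 60 x 70 x 22 mm with an upright grey grip post 30 x 30 mm square, 36 to 111 mm above the table. Slides along bed y only, freely, about 0.4 kg; tied to the carriage by the soft spring only. Origin on the post's axis, 12 mm above the table. Its rod enters the spring cartridge on the carriage.
- handle_grip (a point): Grasp point on the post's axis, 87 mm above the table (24 mm below the post's top). Take it from above, fingers across two flat sides (sides lie along the bed's axes).
- carriage: Heavy tube carriage, 120 (x) x 180 (y) mm, white block with ten capped tubes up to 143 mm above the table. About 5 kg (10 % less to 30 % more), nearly frictionless on its rails (under 0.01 N dry, 0.06 N s/m), moved only by the spring. Axes as the bed's; origin at mid length, 12 mm above the table, at bed x = +40 mm. At rest at the start, spring relaxed.
- spring (a point): Middle of the dark tubular spring cartridge on the carriage's robot side, at mid length. Spring 2 N/m, pushes and pulls, damping 0.15 N s/m: relaxed when the carriage's origin is 200 mm from the handle's toward bed -y; hard ends 120 mm either way from that. With the handle held still, the carriage swings to and fro with a period of about 10 s and hardly dies away.
- index (a point): Top of the index plate, a dark upright plate 8 mm wide on the carriage's far (+x) side at the middle of its length, 99 mm above the table. It has the same bed-y as the carriage's origin.
- reader: White reader head 35 x 60 x 75 mm, fixed on the bed's far edge beside the rails, with the bed's orientation (its y axis is along the rails). A dark pointer blade 8 mm wide sticks out of its top toward the rails at the middle of its width. Origin under the middle of the reader, on the bed plate; the pointer lies at reader y = 0.
- pointer (a point): Tip of the reader's pointer blade. The carriage is at the mark when index has the same bed-y as this point.
- stop: Loose steel stop block 120 (x) x 36 (y) x 60 mm with a rubber pad, 2 kg, sitting on the rails beyond the pointer. Origin at the centre of its underside; the pad's face is 26 mm from it toward +y. With the carriage at the mark its leading edge (90 mm from the carriage's origin) is 50 mm short of the pad.
- jar: Amber jar with red cap, 60 mm across, 80 mm high, on the table left of the bed. Origin at the centre of its underside. Leave it alone.

How it is judged:
On the way:
1. the carriage stands at rest with its index plate in line with the pointer for four seconds (y of index in the frame of reader between -0.012 and 0.012 m and linear speed of carriage below 0.015 m/s), for 4 s.
At the end, for the whole second after the job is handed in: The index plate is within 12 mm of the pointer along the rails, the carriage is slower than 0.015 m/s, the handle is released and the stop block has not moved by more than 10 mm (all of step 1 and distance of stop from where it was at the start of the episode below 0.01 m); the robot touches nothing.
It fails at once if the carriage strikes the stop block (contact force between carriage and stop above 0.5 N).
It fails at once if the robot touches the carriage (contact force between any of the fingers, the arm and carriage_plate above 0.5 N or contact force between any of the fingers, the arm and carriage_block above 0.5 N or contact force between any of the fingers, the arm and carriage_cartridge above 0.5 N or contact force between any of the fingers, the arm and carriage_index_plate above 0.5 N).
It fails at once if the robot touches the stop block (contact force between any of the fingers, the arm and stop above 1 N).
It fails at once if the jar is disturbed (distance of jar from where it was at the start of the episode above 0.03 m).
It also fails if it takes over 42 s, if anything falls off the work surface, if the arm or the gripper's body presses on something with over 40 N, if the wrist force passes 120 N, or if a joint passes its speed limit or range.

## Working session

There is one attempt and no reset: what is moved stays moved. The work goes in short steps, Python scripts to look and compute and a tool call to move; the robot and the scene stay as the last step left them, time stands still between calls to the robot, and variables do not carry over. Pictures are saved under pics/ and viewed, at most 10 in all, crops included, and the job is handed in when it is done.

Besides the shell and the picture viewer there is one more tool, called after "Call:" by a JSON object that holds its "api" and its "payload", one argument or row to a line. arm_command: Moves the arm, as the interface text tells. Its arguments: {"type":"object","properties":{"increments":{"type":"array","items":{"type":"object","properties":{"dx":{"type":"number"},"dy":{"type":"number"},"dz":{"type":"number"},"wx":{"type":"number"},"wy":{"type":"number"},"wz":{"type":"number"},"grip":{"type":"number"}}}}},"required":["increments"]}

```bash
mkdir -p pics; cat > h.py <<'E'
import numpy as np, cv2
from workcell import monitor, viewer, job
def cam(n):
    c=viewer.get_calibration(n); p,d=viewer.camera(n); return c,p,d
def w(c,d,u,v,z=None):
    f=200/np.tan(np.radians(c['fovy'])/2)
    r=np.array([(u-c['cx'])/f,-(v-c['cy'])/f,-1.0]); T=np.linalg.inv(c['view'])
    if z is None: return T[:3,:3]@(r*d[int(v),int(u)])+T[:3,3]
    q=T[:3,:3]@r; return T[:3,3]+q*(z-T[2,3])/q[2]
E
python3 - <<'E'
from h import *
c,p,d=cam('top'); cv2.imwrite('pics/top.png',p[:,:,::-1]); np.savez('top.npz',d=d,p=p)
print({k:c[k] for k in c})
c2,p,d2=cam('side'); cv2.imwrite('pics/side.png',p[:,:,::-1]); print(c2); np.savez('side.npz',d=d2,p=p)
o=monitor.get_obs(); print(o['clock'],o['eef_pos'],o['tool_rot'])
E
```

```text
{'fovy': 56.402081799038555, 'cx': 318.0422038863859, 'cy': 197.83495405177112, 'view': array([[ 2.21398828e-03, -9.99966292e-01, -7.90650307e-03,
         4.79823244e-02],
       [ 9.89063854e-01,  1.02372450e-03,  1.47484390e-01,
        -5.78622323e-01],
       [-1.47471325e-01, -8.14656510e-03,  9.89032781e-01,
        -1.02620175e+00],
       [ 0.00000000e+00,  0.00000000e+00,  0.00000000e+00,
         1.00000000e+00]])}
{'fovy': 55.99440651291142, 'cx': 321.815010657338, 'cy': 199.16030095312087, 'view': array([[ 0.95547018, -0.2942608 , -0.02207539, -0.55372831],
       [ 0.19910607,  0.58766894,  0.78422063, -0.23323857],
       [-0.21779237, -0.75369477,  0.62008925, -0.87084998],
       [ 0.        ,  0.        ,  0.        ,  1.        ]])}
0.1 [0.15934826 0.47328265 0.20330344] [ 1.61671266e-01  9.86844231e-01 -9.17124518e-04 -1.57302954e-04]
```

View pics/top.png

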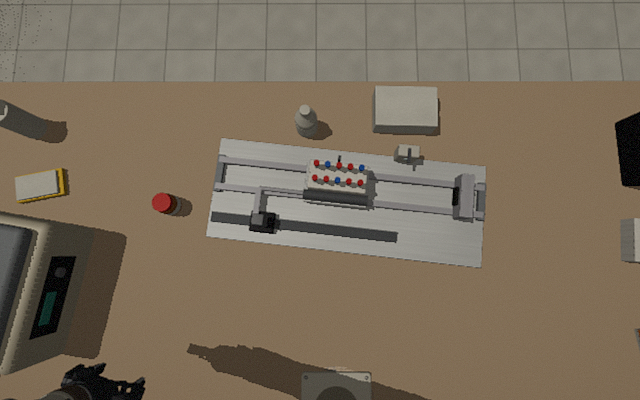

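View pics/side.png

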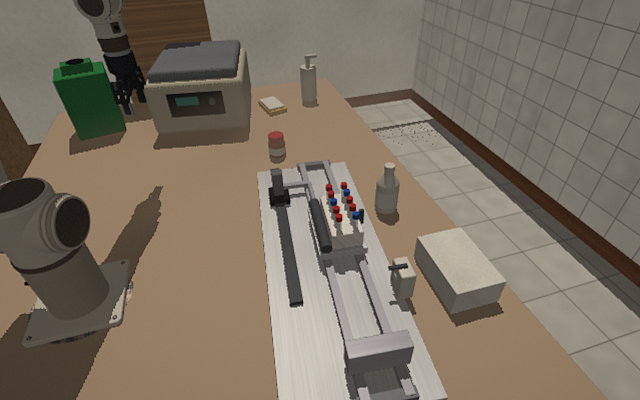

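```bash
python3 - <<'E'
from h import *
z=np.load('top.npz'); p=z['p'];d=z['d']
im=cv2.resize(p[120:280,195:500],None,fx=2.6,fy=2.6,interpolation=cv2.INTER_CUBIC)[:,:793]
cv2.imwrite('pics/crop.png',im[:,:,::-1])
c=viewer.get_calibration('top')
C=[w(c,d,u,v,.012) for u,v in [(220,139),(486,166),(481,267),(207,237)]]
print(np.round(C,4)); 
for i in range(4): print(np.linalg.norm(C[i]-C[(i+1)%4]))
for u,v in [(215,238),(400,256),(165,203),(263,213),(300,225)]: print(u,v,w(c,d,u,v))
E
```

```text
[[ 0.763   0.3465  0.012 ]
 [ 0.6796 -0.4509  0.012 ]
 [ 0.3835 -0.4177  0.012 ]
 [ 0.4675  0.3723  0.012 ]]
0.8017576098804575
0.29789568141049727
0.7944674609837405
0.2966499516304988
215 238 [0.46511185 0.35203871 0.00082239]
400 256 [ 0.41412214 -0.18663013  0.01459476]
165 203 [0.55837972 0.47332947 0.07818359]
263 213 [0.53529257 0.20681871 0.0370061 ]
300 225 [0.50178328 0.10085357 0.02695402]
```

View pics/crop.png

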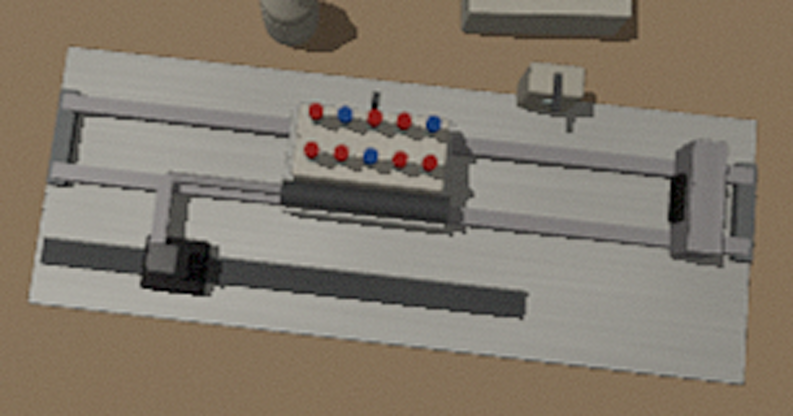

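```bash
cat >> h.py <<'E'
YAW=np.radians(-6.0)
def cloud(c,d):
    f=200/np.tan(np.radians(c['fovy'])/2); v,u=np.mgrid[0:400,0:640]
    P=np.stack([(u-c['cx'])/f*d,-(v-c['cy'])/f*d,-d],-1); T=np.linalg.inv(c['view'])
    return P@T[:3,:3].T+T[:3,3]
def bed(P,o=(0.5735,-0.0375),yaw=None):
    y=YAW if yaw is None else yaw
    e=np.array([[np.cos(y),np.sin(y)],[-np.sin(y),np.cos(y)]])
    return np.concatenate([(P[...,:2]-np.array(o))@e.T,P[...,2:]],-1)
E
python3 - <<'E'
from h import *
z=np.load('top.npz');d=z['d'];p=z['p'].astype(int)
c=viewer.get_calibration('top'); P=cloud(c,d)
def cap(m): return int(m.sum()),np.round([P[m].min(0),P[m].mean(0),P[m].max(0)],4).tolist()
# yaw from long edges by plane-intersect on brightness change per column (bed vs. wood: saturation)
sat=p.max(2)-p.min(2); pts=[];pts2=[]
for u in range(235,475,4):
    col=sat[:,u]<25; r=np.where(col[135:280])[0]+135
    pts2.append(w(c,d,u,r.max()+.5,.012)[:2])
pts2=np.array(pts2); k=np.polyfit(pts2[:,1],pts2[:,0],1); k=np.polyfit(*pts2[np.abs(np.polyval(k,pts2[:,1])-pts2[:,0])<.006].T[::-1],1)
print('near edge slope deg',np.degrees(np.arctan(k[0])))
B=bed(P)
print('corners bed',np.round([bed(w(c,d,u,v,.012)) for u,v in [(220,139),(486,166),(481,267),(207,237)]],4).tolist())
def show(n,m):
    if m.any(): print(n,int(m.sum()),np.round([B[m].min(0),np.median(B[m],0),B[m].max(0)],4).tolist())
V,U=np.mgrid[0:400,0:640]
def reg(u0,u1,v0,v1): return (U>=u0)&(U<=u1)&(V>=v0)&(V<=v1)
show('post',reg(240,280,200,240)&(B[...,2]>.1))
show('block',reg(240,285,200,240)&(B[...,2]>.025)&(B[...,2]<.045))
for u,v in [(339,156),(339,157),(340,157),(339,158),(339,159),(339,160),(338,157),(340,158),(409,149),(409,152),(410,152),(409,155),(410,156),(410,158),(408,150),(411,152)]:
    print(u,v,p[v,u].tolist(),np.round(B[v,u],4))
show('reader',reg(390,422,140,165)&(B[...,2]>.08))
show('stop',reg(450,478,170,225)&(B[...,2]>.055))
show('pad',reg(447,462,180,212)&(p.sum(2)<120))
show('jar',reg(150,178,190,216)&(B[...,2]>.07))
show('cart',reg(295,375,185,212)&(p.sum(2)<200)&(B[...,2]>.04))
show('block',reg(295,375,150,200)&(B[...,2]>.08))
E
```

```text
near edge slope deg 6.337484342389192
corners bed [[0.1484, 0.4017, 0.012], [0.1487, -0.4, 0.012], [-0.1492, -0.3979, 0.012], [-0.1482, 0.3965, 0.012]]
post 138 [[-0.1599, 0.0613, 0.1013], [-0.088, 0.2377, 0.1113], [-0.0716, 0.2546, 1.1007]]
block 407 [[-0.1165, 0.174, 0.025], [-0.0905, 0.2245, 0.0355], [-0.0314, 0.3067, 0.0447]]
339 156 [37, 37, 39] [0.1095 0.0401 0.1005]
339 157 [43, 43, 42] [0.1067 0.0398 0.1006]
340 157 [75, 76, 71] [0.1067 0.0371 0.1014]
339 158 [47, 52, 51] [0.1039 0.0396 0.1004]
339 159 [26, 26, 28] [0.1032 0.0391 0.0925]
339 160 [0, 2, 0] [0.1023 0.0387 0.085 ]
338 157 [93, 90, 86] [0.1127 0.0421 0.0768]
340 158 [85, 86, 84] [0.1039 0.0368 0.1017]
409 149 [44, 44, 45] [ 0.1516 -0.1514  0.0937]
409 152 [45, 44, 46] [ 0.1427 -0.1518  0.0947]
410 152 [53, 50, 51] [ 0.1437 -0.155   0.0926]
409 155 [53, 55, 54] [ 0.1346 -0.1527  0.0934]
410 156 [61, 61, 57] [ 0.1314 -0.1552  0.0955]
410 158 [60, 58, 57] [ 0.1266 -0.1563  0.0924]
408 150 [65, 66, 64] [ 0.1507 -0.1504  0.0863]
411 152 [120, 115, 102] [ 0.1437 -0.1576  0.0936]
reader 288 [[-0.1599, -0.1836, 0.0802], [0.148, -0.1517, 0.0878], [0.1689, 0.0613, 1.1007]]
stop 841 [[-0.1599, -0.337, 0.0554], [0.0367, -0.3103, 0.0915], [0.1008, 0.0613, 1.1007]]
pad 102 [[-0.1599, -0.3027, 0.0134], [0.0387, -0.2936, 0.0702], [0.0713, 0.0613, 1.1007]]
jar 308 [[-0.1599, 0.0613, 0.0703], [-0.0658, 0.5149, 0.08], [-0.0388, 0.5437, 1.1007]]
cart 734 [[-0.1599, -0.0512, 0.0502], [-0.0021, 0.0388, 0.0816], [0.0308, 0.1285, 1.1007]]
block 2133 [[-0.1599, -0.0512, 0.08], [0.038, 0.0402, 0.0994], [0.1132, 0.1285, 1.1007]]
```

Call:
{"api": "arm_command", "payload": {
  "increments": [
    {"dx": -2,"dy": -0.7,"dz": 0.2,"wz": -0.01,"grip": 8.5},
    {"dx": -6,"dy": -2,"dz": 0.5,"wz": -0.03,"grip": 8.5},
    {"dx": -10.5,"dy": -3.5,"dz": 1,"wz": -0.06,"grip": 8.5},
    {"dx": -15,"dy": -5.1,"dz": 1.5,"wz": -0.08,"grip": 8.5},
    {"dx": -19.6,"dy": -6.6,"dz": 2,"wz": -0.1,"grip": 8.5},
    {"dx": -24.2,"dy": -8.2,"dz": 2.5,"wz": -0.13,"grip": 8.5},
    {"dx": -28.8,"dy": -9.7,"dz": 3,"wz": -0.15,"grip": 8.5},
    {"dx": -33.4,"dy": -11.3,"dz": 3.5,"wz": -0.18,"grip": 8.5},
    {"dx": -38,"dy": -12.8,"dz": 4,"wz": -0.2,"grip": 8.5},
    {"dx": -41.5,"dy": -14,"dz": 4,"wz": -0.22,"grip": 8.5}
  ]
}}

```text
validation failed for argument at $.in...
```

Call:
{"api": "arm_command", "payload": {
  "increments": [
    {"dx": -2,"dy": -0.7,"dz": 0.2,"wx": 0,"wy": 0,"wz": -0.01,"grip": 8.5},
    {"dx": -6,"dy": -2,"dz": 0.5,"wx": 0,"wy": 0,"wz": -0.03,"grip": 8.5},
    {"dx": -10.5,"dy": -3.5,"dz": 1,"wx": 0,"wy": 0,"wz": -0.06,"grip": 8.5},
    {"dx": -15,"dy": -5.1,"dz": 1.5,"wx": 0,"wy": 0,"wz": -0.08,"grip": 8.5},
    {"dx": -19.6,"dy": -6.6,"dz": 2,"wx": 0,"wy": 0,"wz": -0.1,"grip": 8.5},
    {"dx": -24.2,"dy": -8.2,"dz": 2.5,"wx": 0,"wy": 0,"wz": -0.13,"grip": 8.5},
    {"dx": -28.8,"dy": -9.7,"dz": 3,"wx": 0,"wy": 0,"wz": -0.15,"grip": 8.5},
    {"dx": -33.4,"dy": -11.3,"dz": 3.5,"wx": 0,"wy": 0,"wz": -0.18,"grip": 8.5},
    {"dx": -38,"dy": -12.8,"dz": 4,"wx": 0,"wy": 0,"wz": -0.2,"grip": 8.5},
    {"dx": -41.5,"dy": -14,"dz": 4,"wx": 0,"wy": 0,"wz": -0.22,"grip": 8.5}
  ]
}}

```text
clock: 1.1
eef_pos: [0.5094, 0.2063, 0.1627]
tool_rot: [0.053, 0.999, -0.001, -0.001]
ft_force: [-0.2, 0.2, -0.2]
grip_width: 0.0847
grasp_force: 0.0
```

Call:
{"api": "arm_command", "payload": {
  "increments": [
    {"dx": 0,"dy": 0,"dz": 1.5,"wx": 0,"wy": 0,"wz": 0,"grip": 8.5},
    {"dx": 0,"dy": 0,"dz": 4.5,"wx": 0,"wy": 0,"wz": 0,"grip": 8.5},
    {"dx": 0,"dy": 0,"dz": 7.5,"wx": 0,"wy": 0,"wz": 0,"grip": 8.5},
    {"dx": 0,"dy": 0,"dz": 9.2,"wx": 0,"wy": 0,"wz": 0,"grip": 8.0},
    {"dx": 0,"dy": 0,"dz": 9.6,"wx": 0,"wy": 0,"wz": 0,"grip": 6},
    {"dx": 0,"dy": 0,"dz": 9.6,"wx": 0,"wy": 0,"wz": 0,"grip": 4.5},
    {"dx": 0,"dy": 0,"dz": 9.6,"wx": 0,"wy": 0,"wz": 0,"grip": 3.5},
    {"dx": 0,"dy": 0,"dz": 9.6,"wx": 0,"wy": 0,"wz": 0,"grip": 2},
    {"dx": 0,"dy": 0,"dz": 9.6,"wx": 0,"wy": 0,"wz": 0,"grip": 2},
    {"dx": 0,"dy": 0,"dz": 9.6,"wx": 0,"wy": 0,"wz": 0,"grip": 2}
  ]
}}

```text
clock: 2.1
eef_pos: [0.5092, 0.2093, 0.0698]
tool_rot: [0.052, 0.999, 0.001, 0.001]
ft_force: [-0.8, -0.3, 6.9]
grip_width: 0.0285
grasp_force: 61.8
```

```bash
cat >> h.py <<'E'
def meas(save=None):
    """bed-y of carriage (block edges/caps via depth), relative to the pointer"""
    c,p,d=cam('top'); o=monitor.get_obs()
    P=cloud(c,d); B=bed(P); ok=d>0
    # tubes/block region: on rails, z>0.085
    m=ok&(B[...,0]>0.05)&(B[...,0]<0.09)&(B[...,2]>0.085)&(B[...,2]<0.16)&(np.abs(B[...,1])<.26)
    ix=ok&(B[...,0]>0.1025)&(B[...,0]<0.118)&(B[...,2]>0.092)&(B[...,2]<0.108)&(np.abs(B[...,1])<.25)
    pt=ok&(B[...,0]>0.122)&(B[...,2]>0.0915)&(B[...,2]<0.11)&(np.abs(B[...,1]+.15)<.03)
    ys=B[...,1]
    if save: cv2.imwrite(save,p[:,:,::-1])
    E=np.percentile(ys[m],[1,99]) if m.any() else [0,0]
    print('t%.2f'%o['clock'],'car',np.round(E,4),'mid %.4f'%np.mean(E),'idx %.4f n%d'%(np.median(ys[ix]) if ix.any() else 9,ix.sum()),'ptr %.4f n%d'%(np.median(ys[pt]) if pt.any() else 9,pt.sum()),
     'tcp bed',np.round(bed(np.array(o['eef_pos'])),4),'w %.4f F %.1f'%(o['grip_width'],o['grasp_force']))
E
python3 - <<'E'
from h import *
meas('pics/g.png')
E
```

```text
t2.15 car [-0.0395  0.1167] mid 0.0386 idx 0.0369 n18 ptr -0.1538 n27 tcp bed [-0.0897  0.2387  0.0698] w 0.0281 F 61.8
```

Call:
{"api": "arm_command", "payload": {
  "increments": [
    {"dx": 0,"dy": -0.3,"dz": 0,"wx": 0,"wy": 0,"wz": 0,"grip": 2},
    {"dx": 0,"dy": -1,"dz": 0,"wx": 0,"wy": 0,"wz": 0,"grip": 2},
    {"dx": 0,"dy": -2.2,"dz": 0,"wx": 0,"wy": 0,"wz": 0,"grip": 2},
    {"dx": 0,"dy": -3.6,"dz": 0,"wx": 0,"wy": 0,"wz": 0,"grip": 2},
    {"dx": 0,"dy": -5,"dz": 0,"wx": 0,"wy": 0,"wz": 0,"grip": 2},
    {"dx": 0,"dy": -6.4,"dz": 0,"wx": 0,"wy": 0,"wz": 0,"grip": 2},
    {"dx": 0,"dy": -7.8,"dz": 0,"wx": 0,"wy": 0,"wz": 0,"grip": 2},
    {"dx": 0,"dy": -9,"dz": 0,"wx": 0,"wy": 0,"wz": 0,"grip": 2},
    {"dx": 0,"dy": -9.7,"dz": 0,"wx": 0,"wy": 0,"wz": 0,"grip": 2},
    {"dx": 0,"dy": -10,"dz": 0,"wx": 0,"wy": 0,"wz": 0,"grip": 2}
  ]
}}

```text
clock: 3.15
eef_pos: [0.4981, 0.1089, 0.0698]
tool_rot: [0.053, 0.999, 0.0, 0.001]
ft_force: [-3.1, 0.3, 7.6]
grip_width: 0.0285
grasp_force: 62.1
```

```bash
python3 - <<'E'
from h import *
meas()
E
```

```text
t3.20 car [-0.0455  0.1101] mid 0.0323 idx 0.0295 n15 ptr -0.1533 n34 tcp bed [-0.0903  0.1375  0.0697] w 0.0285 F 62.0
```

Call:
{"api": "arm_command", "payload": {
  "increments": [
    {"dx": 0,"dy": 0,"dz": 0,"wx": 0,"wy": 0,"wz": 0,"grip": 2},
    {"dx": 0,"dy": 0,"dz": 0,"wx": 0,"wy": 0,"wz": 0,"grip": 2},
    {"dx": 0,"dy": 0,"dz": 0,"wx": 0,"wy": 0,"wz": 0,"grip": 2},
    {"dx": 0,"dy": 0,"dz": 0,"wx": 0,"wy": 0,"wz": 0,"grip": 2},
    {"dx": 0,"dy": 0,"dz": 0,"wx": 0,"wy": 0,"wz": 0,"grip": 2},
    {"dx": 0,"dy": 0,"dz": 0,"wx": 0,"wy": 0,"wz": 0,"grip": 2},
    {"dx": 0,"dy": 0,"dz": 0,"wx": 0,"wy": 0,"wz": 0,"grip": 2},
    {"dx": 0,"dy": 0,"dz": 0,"wx": 0,"wy": 0,"wz": 0,"grip": 2},
    {"dx": 0,"dy": 0,"dz": 0,"wx": 0,"wy": 0,"wz": 0,"grip": 2},
    {"dx": 0,"dy": 0,"dz": 0,"wx": 0,"wy": 0,"wz": 0,"grip": 2}
  ]
}}

```text
clock: 4.2
eef_pos: [0.4982, 0.1097, 0.0698]
tool_rot: [0.052, 0.999, 0.001, 0.001]
ft_force: [-2.6, -1.0, 8.5]
grip_width: 0.0284
grasp_force: 62.1
```

```bash
python3 - <<'E'
from h import *
meas()
E
```

```text
t4.25 car [-0.0806  0.0756] mid -0.0025 idx -0.0040 n17 ptr -0.1528 n39 tcp bed [-0.0903  0.1385  0.0698] w 0.0285 F 62.1
```

Call:
{"api": "arm_command", "payload": {
  "increments": [
    {"dx": 0,"dy": 0,"dz": 0,"wx": 0,"wy": 0,"wz": 0,"grip": 2},
    {"dx": 0,"dy": 0,"dz": 0,"wx": 0,"wy": 0,"wz": 0,"grip": 2},
    {"dx": 0,"dy": 0,"dz": 0,"wx": 0,"wy": 0,"wz": 0,"grip": 2},
    {"dx": 0,"dy": 0,"dz": 0,"wx": 0,"wy": 0,"wz": 0,"grip": 2},
    {"dx": 0,"dy": 0,"dz": 0,"wx": 0,"wy": 0,"wz": 0,"grip": 2},
    {"dx": 0,"dy": 0,"dz": 0,"wx": 0,"wy": 0,"wz": 0,"grip": 2},
    {"dx": 0,"dy": 0,"dz": 0,"wx": 0,"wy": 0,"wz": 0,"grip": 2},
    {"dx": 0,"dy": 0,"dz": 0,"wx": 0,"wy": 0,"wz": 0,"grip": 2},
    {"dx": 0,"dy": 0,"dz": 0,"wx": 0,"wy": 0,"wz": 0,"grip": 2},
    {"dx": 0,"dy": 0,"dz": 0,"wx": 0,"wy": 0,"wz": 0,"grip": 2}
  ]
}}

```text
clock: 5.25
eef_pos: [0.4982, 0.1097, 0.0698]
tool_rot: [0.052, 0.999, 0.001, 0.001]
ft_force: [-3.3, 0.6, 7.5]
grip_width: 0.0285
grasp_force: 62.1
```

```bash
python3 - <<'E'
from h import *
meas()
E
```

```text
t5.30 car [-0.1352  0.021 ] mid -0.0571 idx -0.0583 n16 ptr -0.1528 n31 tcp bed [-0.0903  0.1385  0.0698] w 0.0284 F 62.1
```

```bash
cat > sim.py <<'E'
import numpy as np
from scipy.integrate import solve_ivp
from scipy.optimize import least_squares
R=np.array([0,.3,1,2.2,3.6,5,6.4,7.8,9,9.7,10])/10
def hand(t,moves,lag=.06):
    return sum(A*np.interp(t-lag,t0+np.linspace(0,dur,11),R) for t0,A,dur in moves)
def sim(m,moves,ts,cd=.06,x0=.0386,fd=.004):
    h0=x0+.2
    def f(t,s):
        h=h0+hand(t,moves); hv=(hand(t+.01,moves)-hand(t-.01,moves))/.02
        return [s[1],(2*(h-.2-s[0])+.15*(hv-s[1])-cd*s[1]-fd*np.tanh(s[1]/.002))/m]
    return solve_ivp(f,(2.15,max(ts)),[x0,0],t_eval=ts,max_step=.05,rtol=1e-7).y
E
python3 - <<'E'
from sim import *
T=np.array([3.15,4.20,5.25]);Y=np.array([.0323,-.0025,-.0571]); M=[(2.15,-.1,1.)]
r=least_squares(lambda q:sim(q[0],M,T)[0]-Y,[5.]); m=r.x[0]; print(m,r.fun)
for fd in (0,.004,.008):
    g=lambda q:(lambda s:[s[0,0]+.154,s[1,0]/.6])(sim(m,M+[(q[0],q[1],1.)],[11.],fd=fd))
    s=least_squares(g,[7.2,-.0926]); print(fd,s.x,s.fun)
    print(sim(m,M+[(7.3,-.0926,1.)],[6.3,7.3,8.3,9.3,11,13,16,19],fd=fd).round(4))
E
```

```text
5.440018263858735 [ 0.00087265  0.00069245 -0.0004142 ]
0 [ 7.30672573 -0.09110922] [ 1.04737552e-10 -4.86721709e-11]
[[-0.1149 -0.1467 -0.1525 -0.1541 -0.1563 -0.1559 -0.1521 -0.1532]
 [-0.0446 -0.017  -0.0014 -0.0016 -0.0007  0.001   0.0008 -0.0013]]
0.004 [ 7.24861179 -0.08957353] [-2.18751683e-11 -1.72163770e-11]
[[-0.1117 -0.1429 -0.1489 -0.1513 -0.1554 -0.1567 -0.1538 -0.1532]
 [-0.0438 -0.0168 -0.0019 -0.0027 -0.0018  0.0004  0.0008 -0.0003]]
0.008 [ 7.19150009 -0.08864241] [-1.31421155e-09 -4.69993598e-09]
[[-1.085e-01 -1.391e-01 -1.452e-01 -1.483e-01 -1.542e-01 -1.565e-01
  -1.547e-01 -1.538e-01]
 [-4.300e-02 -1.650e-02 -2.300e-03 -3.600e-03 -2.700e-03  1.000e-04
   6.000e-04  0.000e+00]]
```

Call:
{"api": "arm_command", "payload": {
  "increments": [
    {"dx": 0,"dy": 0,"dz": 0,"wx": 0,"wy": 0,"wz": 0,"grip": 2},
    {"dx": 0,"dy": 0,"dz": 0,"wx": 0,"wy": 0,"wz": 0,"grip": 2},
    {"dx": 0,"dy": 0,"dz": 0,"wx": 0,"wy": 0,"wz": 0,"grip": 2},
    {"dx": 0,"dy": 0,"dz": 0,"wx": 0,"wy": 0,"wz": 0,"grip": 2},
    {"dx": 0,"dy": 0,"dz": 0,"wx": 0,"wy": 0,"wz": 0,"grip": 2},
    {"dx": 0,"dy": 0,"dz": 0,"wx": 0,"wy": 0,"wz": 0,"grip": 2},
    {"dx": 0,"dy": 0,"dz": 0,"wx": 0,"wy": 0,"wz": 0,"grip": 2},
    {"dx": 0,"dy": 0,"dz": 0,"wx": 0,"wy": 0,"wz": 0,"grip": 2},
    {"dx": 0,"dy": 0,"dz": 0,"wx": 0,"wy": 0,"wz": 0,"grip": 2},
    {"dx": 0,"dy": 0,"dz": 0,"wx": 0,"wy": 0,"wz": 0,"grip": 2}
  ]
}}

```text
clock: 6.3
eef_pos: [0.4982, 0.1097, 0.0697]
tool_rot: [0.052, 0.999, 0.001, 0.001]
ft_force: [-2.8, 0.7, 7.3]
grip_width: 0.0282
grasp_force: 62.1
```

```bash
python3 - <<'E'
from h import *
meas()
E
```

```text
t6.35 car [-0.1888 -0.032 ] mid -0.1104 idx -0.1120 n18 ptr -0.1526 n37 tcp bed [-0.0903  0.1385  0.0698] w 0.0280 F 62.1
```

Call:
{"api": "arm_command", "payload": {
  "increments": [
    {"dx": 0,"dy": 0,"dz": 0,"wx": 0,"wy": 0,"wz": 0,"grip": 2},
    {"dx": 0,"dy": 0,"dz": 0,"wx": 0,"wy": 0,"wz": 0,"grip": 2},
    {"dx": 0,"dy": 0,"dz": 0,"wx": 0,"wy": 0,"wz": 0,"grip": 2},
    {"dx": 0,"dy": 0,"dz": 0,"wx": 0,"wy": 0,"wz": 0,"grip": 2},
    {"dx": 0,"dy": 0,"dz": 0,"wx": 0,"wy": 0,"wz": 0,"grip": 2},
    {"dx": 0,"dy": 0,"dz": 0,"wx": 0,"wy": 0,"wz": 0,"grip": 2},
    {"dx": 0,"dy": 0,"dz": 0,"wx": 0,"wy": 0,"wz": 0,"grip": 2},
    {"dx": 0,"dy": 0,"dz": 0,"wx": 0,"wy": 0,"wz": 0,"grip": 2},
    {"dx": 0,"dy": 0,"dz": 0,"wx": 0,"wy": 0,"wz": 0,"grip": 2}
  ]
}}

```text
clock: 7.25
eef_pos: [0.4982, 0.1096, 0.0698]
tool_rot: [0.052, 0.999, 0.0, 0.001]
ft_force: [-2.8, 0.3, 8.4]
grip_width: 0.0283
grasp_force: 62.1
```

Call:
{"api": "arm_command", "payload": {
  "increments": [
    {"dx": 0,"dy": -0.3,"dz": 0,"wx": 0,"wy": 0,"wz": 0,"grip": 2},
    {"dx": 0,"dy": -0.9,"dz": 0,"wx": 0,"wy": 0,"wz": 0,"grip": 2},
    {"dx": 0,"dy": -2.0,"dz": 0,"wx": 0,"wy": 0,"wz": 0,"grip": 2},
    {"dx": 0,"dy": -3.3,"dz": 0,"wx": 0,"wy": 0,"wz": 0,"grip": 2},
    {"dx": 0,"dy": -4.6,"dz": 0,"wx": 0,"wy": 0,"wz": 0,"grip": 2},
    {"dx": 0,"dy": -5.9,"dz": 0,"wx": 0,"wy": 0,"wz": 0,"grip": 2},
    {"dx": 0,"dy": -7.2,"dz": 0,"wx": 0,"wy": 0,"wz": 0,"grip": 2},
    {"dx": 0,"dy": -8.3,"dz": 0,"wx": 0,"wy": 0,"wz": 0,"grip": 2},
    {"dx": 0,"dy": -9,"dz": 0,"wx": 0,"wy": 0,"wz": 0,"grip": 2},
    {"dx": 0,"dy": -9.2,"dz": 0,"wx": 0,"wy": 0,"wz": 0,"grip": 2}
  ]
}}

```text
clock: 8.25
eef_pos: [0.4879, 0.0172, 0.0697]
tool_rot: [0.053, 0.999, 0.0, 0.0]
ft_force: [-3.9, 1.1, 9.7]
grip_width: 0.0285
grasp_force: 62.3
```

```bash
python3 - <<'E'
from h import *
meas()
E
```

```text
t8.30 car [-0.2324 -0.076 ] mid -0.1542 idx -0.1560 n16 ptr -0.1529 n36 tcp bed [-0.0908  0.0455  0.0697] w 0.0285 F 62.3
```

Call:
{"api": "arm_command", "payload": {
  "increments": [
    {"dx": 0,"dy": 0,"dz": 0,"wx": 0,"wy": 0,"wz": 0,"grip": 2},
    {"dx": 0,"dy": 0,"dz": 0,"wx": 0,"wy": 0,"wz": 0,"grip": 2},
    {"dx": 0,"dy": 0,"dz": 0,"wx": 0,"wy": 0,"wz": 0,"grip": 2},
    {"dx": 0,"dy": 0,"dz": 0,"wx": 0,"wy": 0,"wz": 0,"grip": 2},
    {"dx": 0,"dy": 0,"dz": 0,"wx": 0,"wy": 0,"wz": 0,"grip": 2},
    {"dx": 0,"dy": 0,"dz": 0,"wx": 0,"wy": 0,"wz": 0,"grip": 2},
    {"dx": 0,"dy": 0,"dz": 0,"wx": 0,"wy": 0,"wz": 0,"grip": 2},
    {"dx": 0,"dy": 0,"dz": 0,"wx": 0,"wy": 0,"wz": 0,"grip": 2},
    {"dx": 0,"dy": 0,"dz": 0,"wx": 0,"wy": 0,"wz": 0,"grip": 2},
    {"dx": 0,"dy": 0,"dz": 0,"wx": 0,"wy": 0,"wz": 0,"grip": 2}
  ]
}}

```text
clock: 9.3
eef_pos: [0.488, 0.018, 0.0697]
tool_rot: [0.052, 0.999, 0.0, 0.0]
ft_force: [-4.1, 0.7, 10.4]
grip_width: 0.0284
grasp_force: 62.3
```

```bash
python3 - <<'E'
from h import *
meas('pics/m2.png')
E
```

```text
t9.35 car [-0.2403 -0.0843] mid -0.1623 idx -0.1613 n19 ptr -0.1538 n34 tcp bed [-0.0908  0.0462  0.0697] w 0.0287 F 62.3
```

```bash
python3 - <<'E'
from h import *
im=cv2.imread('pics/m2.png'); cv2.imwrite('pics/m2c.png',cv2.resize(im[130:220,340:480],None,fx=5,fy=5,interpolation=cv2.INTER_NEAREST))
E
```

```text
(no output)
```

View pics/m2c.png

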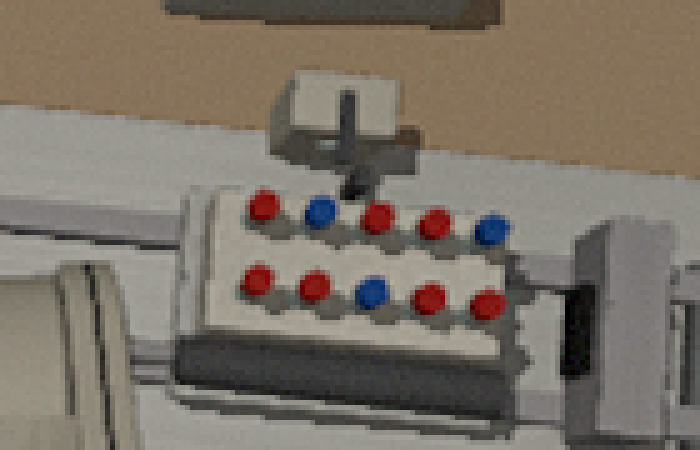

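Call:
{"api": "arm_command", "payload": {
  "increments": [
    {"dx": 0,"dy": 0,"dz": 0,"wx": 0,"wy": 0,"wz": 0,"grip": 2},
    {"dx": 0,"dy": 0,"dz": 0,"wx": 0,"wy": 0,"wz": 0,"grip": 2},
    {"dx": 0,"dy": 0,"dz": 0,"wx": 0,"wy": 0,"wz": 0,"grip": 2},
    {"dx": 0,"dy": 0,"dz": 0,"wx": 0,"wy": 0,"wz": 0,"grip": 2},
    {"dx": 0,"dy": 0,"dz": 0,"wx": 0,"wy": 0,"wz": 0,"grip": 2}
  ]
}}

```text
clock: 9.85
eef_pos: [0.488, 0.018, 0.0697]
tool_rot: [0.052, 0.999, 0.0, 0.0]
ft_force: [-4.2, 0.6, 9.6]
grip_width: 0.0284
grasp_force: 62.3
```

```bash
python3 - <<'E'
from h import *
meas()
E
```

```text
t9.90 car [-0.2432 -0.087 ] mid -0.1651 idx -0.1644 n20 ptr -0.1528 n39 tcp bed [-0.0908  0.0462  0.0697] w 0.0282 F 62.3
```

```bash
cat > trim.py <<'E'
import numpy as np
from scipy.integrate import solve_ivp
from scipy.optimize import least_squares
def run(s,t0,t1,eq,ts=None,m=5.44,fd=.004):
    f=lambda t,s:[s[1],(2*(eq(t)-s[0])-.21*s[1]-fd*np.tanh(s[1]/.002))/m]
    r=solve_ivp(f,(t0,t1),s,t_eval=ts,max_step=.05,rtol=1e-7); return r.y
def fit(T,Y,eq,fd=.004):
    T=np.array(T);r=least_squares(lambda q:run(q,T[0],T[-1],eq,T,fd=fd)[0]-Y,[Y[0],0.]); print('res mm',(r.fun*1e3).round(2)); return r.x
E
python3 - <<'E'
from trim import *
e0=-.1538; tg=-.1535
T=[8.35,9.3,9.85];Y=[-.1545,-.1623,-.1651]
for fd in (0,.006):
    q=fit(T,Y,lambda t:e0,fd); s=run(q,8.35,9.9,lambda t:e0,fd=fd)[:,-1]; print(s)
    for d in (1.5,2.):
        eq=lambda u:(lambda t: e0+np.interp(t,[9.9,10.4,9.9+d,10.4+d,9.9+2*d,10.4+2*d],[0,u[0],u[0],u[1],u[1],0.]))
        r=least_squares(lambda u:run(s,9.9,10.4+2*d,eq(u),fd=fd)[:,-1]-[tg,0],[.01,0.]); print(fd,d,r.x*100,run(s,9.9,18,eq(r.x),np.arange(10.4,18,.9),fd=fd)[0].round(4))
E
```

```text
res mm [-0.08  0.2  -0.14]
[-0.16546503 -0.00437498]
0 1.5 [ 1.20112148 -1.91994082] [-0.1669 -0.1641 -0.1568 -0.1536 -0.1535 -0.1536 -0.1538 -0.1539 -0.154 ]
0 2.0 [ 0.24212595 -1.19583726] [-0.167  -0.1663 -0.1614 -0.156  -0.1536 -0.1535 -0.1536 -0.1537 -0.1539]
res mm [-0.01  0.01 -0.01]
[-0.16528817 -0.00345376]
0.006 1.5 [ 1.12406645 -1.45855717] [-0.1662 -0.1629 -0.1563 -0.1536 -0.1535 -0.1536 -0.1537 -0.1538 -0.1538]
0.006 2.0 [ 0.28396211 -0.7827444 ] [-0.1663 -0.1647 -0.1601 -0.1555 -0.1536 -0.1535 -0.1536 -0.1537 -0.1538]
```

Call:
{"api": "arm_command", "payload": {
  "increments": [
    {"dx": 0,"dy": 0.1,"dz": 0,"wx": 0,"wy": 0,"wz": 0,"grip": 2},
    {"dx": 0,"dy": 0.2,"dz": 0,"wx": 0,"wy": 0,"wz": 0,"grip": 2},
    {"dx": 0,"dy": 0.3,"dz": 0,"wx": 0,"wy": 0,"wz": 0,"grip": 2},
    {"dx": 0,"dy": 0.3,"dz": 0,"wx": 0,"wy": 0,"wz": 0,"grip": 2},
    {"dx": 0,"dy": 0.3,"dz": 0,"wx": 0,"wy": 0,"wz": 0,"grip": 2},
    {"dx": 0,"dy": 0.3,"dz": 0,"wx": 0,"wy": 0,"wz": 0,"grip": 2},
    {"dx": 0,"dy": 0.3,"dz": 0,"wx": 0,"wy": 0,"wz": 0,"grip": 2},
    {"dx": 0,"dy": 0.3,"dz": 0,"wx": 0,"wy": 0,"wz": 0,"grip": 2},
    {"dx": 0,"dy": 0.3,"dz": 0,"wx": 0,"wy": 0,"wz": 0,"grip": 2},
    {"dx": 0,"dy": 0.3,"dz": 0,"wx": 0,"wy": 0,"wz": 0,"grip": 2}
  ]
}}

```text
clock: 10.9
eef_pos: [0.4884, 0.021, 0.0697]
tool_rot: [0.052, 0.999, 0.0, 0.0]
ft_force: [-4.2, 1.0, 9.1]
grip_width: 0.0281
grasp_force: 62.3
```

```bash
python3 - <<'E'
from h import *
meas()
E
```

```text
t10.95 car [-0.2448 -0.0884] mid -0.1666 idx -0.1663 n16 ptr -0.1536 n32 tcp bed [-0.0908  0.0493  0.0697] w 0.0285 F 62.3
```

Call:
{"api": "arm_command", "payload": {
  "increments": [
    {"dx": 0,"dy": 0,"dz": 0,"wx": 0,"wy": 0,"wz": 0,"grip": 2},
    {"dx": 0,"dy": 0,"dz": 0,"wx": 0,"wy": 0,"wz": 0,"grip": 2},
    {"dx": 0,"dy": 0,"dz": 0,"wx": 0,"wy": 0,"wz": 0,"grip": 2},
    {"dx": 0,"dy": 0,"dz": 0,"wx": 0,"wy": 0,"wz": 0,"grip": 2},
    {"dx": 0,"dy": 0,"dz": 0,"wx": 0,"wy": 0,"wz": 0,"grip": 2},
    {"dx": 0,"dy": 0,"dz": 0,"wx": 0,"wy": 0,"wz": 0,"grip": 2},
    {"dx": 0,"dy": 0,"dz": 0,"wx": 0,"wy": 0,"wz": 0,"grip": 2},
    {"dx": 0,"dy": 0,"dz": 0,"wx": 0,"wy": 0,"wz": 0,"grip": 2},
    {"dx": 0,"dy": 0,"dz": 0,"wx": 0,"wy": 0,"wz": 0,"grip": 2}
  ]
}}

```text
clock: 11.85
eef_pos: [0.4883, 0.021, 0.0697]
tool_rot: [0.052, 0.999, 0.0, 0.0]
ft_force: [-4.2, 0.8, 9.8]
grip_width: 0.0285
grasp_force: 62.3
```

```bash
python3 - <<'E'
from h import *
meas()
E
```

```text
t11.90 car [-0.2414 -0.0851] mid -0.1633 idx -0.1619 n16 ptr -0.1528 n40 tcp bed [-0.0908  0.0493  0.0697] w 0.0282 F 62.3
```

```bash
python3 - <<'E'
from trim import *
e0=-.1538; tg=-.1535
T=[9.3,9.85,10.9,11.85];Y=[-.1623,-.1651,-.1666,-.1633]
E=lambda t:e0+np.interp(t,[9.9,10.2],[0,.003])
for fd in (0,.004,.008):
    q=fit(T,Y,E,fd); s=run(q,9.3,11.9,E,fd=fd)[:,-1]; print(s)
    for d in (1.,1.5,2.):
        eq=lambda u:(lambda t: e0+np.interp(t,[11.9,12.2,11.9+d,12.2+d,11.9+2*d,12.2+2*d],[.003,u[0],u[0],u[1],u[1],0.]))
        r=least_squares(lambda u:run(s,11.9,12.2+2*d,eq(u),fd=fd)[:,-1]-[tg,0],[.01,0.]); print(fd,d,r.x*100,run(s,11.9,20,eq(r.x),np.arange(12.9,20,1),fd=fd)[0].round(4))
E
```

```text
res mm [ 0.21 -0.06 -0.28  0.26]
[-0.16271616  0.00659333]
0 1.0 [-1.17598624 -1.20407141] [-0.1565 -0.1536 -0.1535 -0.1536 -0.1538 -0.154  -0.1541 -0.1541]
0 1.5 [-1.35007553 -0.27488827] [-0.1567 -0.1542 -0.1535 -0.1535 -0.1536 -0.1538 -0.154  -0.1541]
0 2.0 [-1.19156461  0.02651799] [-0.1565 -0.1536 -0.1535 -0.1535 -0.1535 -0.1536 -0.1538 -0.154 ]
res mm [ 0.26 -0.19 -0.2   0.25]
[-0.16275134  0.0061086 ]
0.004 1.0 [-0.71664529 -1.1865614 ] [-0.1567 -0.1536 -0.1535 -0.1536 -0.1537 -0.1538 -0.1539 -0.1539]
0.004 1.5 [-1.00264628 -0.275691  ] [-0.1571 -0.1544 -0.1535 -0.1535 -0.1536 -0.1537 -0.1538 -0.1539]
0.004 2.0 [-0.92341946 -0.02077131] [-0.157  -0.1541 -0.1537 -0.1535 -0.1535 -0.1536 -0.1537 -0.1538]
res mm [ 0.28 -0.29 -0.08  0.2 ]
[-0.16282342  0.00556443]
0.008 1.0 [-0.22757707 -1.18244182] [-0.157  -0.1536 -0.1535 -0.1536 -0.1537 -0.1538 -0.1538 -0.1538]
0.008 1.5 [-0.63369948 -0.26937341] [-0.1575 -0.1545 -0.1535 -0.1535 -0.1536 -0.1537 -0.1538 -0.1538]
0.008 2.0 [-0.63013976 -0.03914912] [-0.1575 -0.1545 -0.1538 -0.1535 -0.1535 -0.1536 -0.1537 -0.1538]
```

Call:
{"api": "arm_command", "payload": {
  "increments": [
    {"dx": 0,"dy": -0.4,"dz": 0,"wx": 0,"wy": 0,"wz": 0,"grip": 2},
    {"dx": 0,"dy": -0.8,"dz": 0,"wx": 0,"wy": 0,"wz": 0,"grip": 2},
    {"dx": 0,"dy": -1.2,"dz": 0,"wx": 0,"wy": 0,"wz": 0,"grip": 2},
    {"dx": 0,"dy": -1.2,"dz": 0,"wx": 0,"wy": 0,"wz": 0,"grip": 2},
    {"dx": 0,"dy": -1.2,"dz": 0,"wx": 0,"wy": 0,"wz": 0,"grip": 2},
    {"dx": 0,"dy": -1.2,"dz": 0,"wx": 0,"wy": 0,"wz": 0,"grip": 2},
    {"dx": 0,"dy": -1.2,"dz": 0,"wx": 0,"wy": 0,"wz": 0,"grip": 2},
    {"dx": 0,"dy": -1.2,"dz": 0,"wx": 0,"wy": 0,"wz": 0,"grip": 2},
    {"dx": 0,"dy": -1.2,"dz": 0,"wx": 0,"wy": 0,"wz": 0,"grip": 2},
    {"dx": 0,"dy": -1.2,"dz": 0,"wx": 0,"wy": 0,"wz": 0,"grip": 2}
  ]
}}

```text
clock: 12.9
eef_pos: [0.487, 0.009, 0.0698]
tool_rot: [0.052, 0.999, 0.0, 0.0]
ft_force: [-4.4, 0.6, 10.7]
grip_width: 0.0288
grasp_force: 62.3
```

```bash
python3 - <<'E'
from h import *
meas()
E
```

```text
t12.95 car [-0.2373 -0.081 ] mid -0.1592 idx -0.1599 n16 ptr -0.1535 n34 tcp bed [-0.0909  0.0372  0.0697] w 0.0283 F 62.3
```

Call:
{"api": "arm_command", "payload": {
  "increments": [
    {"dx": 0,"dy": 0,"dz": 0,"wx": 0,"wy": 0,"wz": 0,"grip": 2},
    {"dx": 0,"dy": 0,"dz": 0,"wx": 0,"wy": 0,"wz": 0,"grip": 2},
    {"dx": 0,"dy": 0,"dz": 0,"wx": 0,"wy": 0,"wz": 0,"grip": 2},
    {"dx": 0,"dy": 0,"dz": 0,"wx": 0,"wy": 0,"wz": 0,"grip": 2},
    {"dx": 0,"dy": 0,"dz": 0,"wx": 0,"wy": 0,"wz": 0,"grip": 2}
  ]
}}

```text
clock: 13.45
eef_pos: [0.487, 0.009, 0.0697]
tool_rot: [0.052, 0.999, 0.0, 0.0]
ft_force: [-5.2, 0.4, 10.3]
grip_width: 0.0286
grasp_force: 62.3
```

```bash
python3 - <<'E'
from h import *
meas()
E
```

```text
t13.50 car [-0.2375 -0.0801] mid -0.1588 idx -0.1584 n15 ptr -0.1527 n36 tcp bed [-0.0909  0.0372  0.0697] w 0.0283 F 62.3
```

Call:
{"api": "arm_command", "payload": {
  "increments": [
    {"dx": 0,"dy": 0.3,"dz": 0,"wx": 0,"wy": 0,"wz": 0,"grip": 2},
    {"dx": 0,"dy": 0.6,"dz": 0,"wx": 0,"wy": 0,"wz": 0,"grip": 2},
    {"dx": 0,"dy": 0.8,"dz": 0,"wx": 0,"wy": 0,"wz": 0,"grip": 2},
    {"dx": 0,"dy": 0.8,"dz": 0,"wx": 0,"wy": 0,"wz": 0,"grip": 2},
    {"dx": 0,"dy": 0.8,"dz": 0,"wx": 0,"wy": 0,"wz": 0,"grip": 2},
    {"dx": 0,"dy": 0.8,"dz": 0,"wx": 0,"wy": 0,"wz": 0,"grip": 2},
    {"dx": 0,"dy": 0.8,"dz": 0,"wx": 0,"wy": 0,"wz": 0,"grip": 2},
    {"dx": 0,"dy": 0.8,"dz": 0,"wx": 0,"wy": 0,"wz": 0,"grip": 2},
    {"dx": 0,"dy": 0.8,"dz": 0,"wx": 0,"wy": 0,"wz": 0,"grip": 2},
    {"dx": 0,"dy": 0.8,"dz": 0,"wx": 0,"wy": 0,"wz": 0,"grip": 2}
  ]
}}

```text
clock: 14.5
eef_pos: [0.4879, 0.017, 0.0697]
tool_rot: [0.052, 0.999, 0.0, 0.0]
ft_force: [-4.1, 1.0, 8.9]
grip_width: 0.0283
grasp_force: 62.3
```

```bash
python3 - <<'E'
from h import *
meas()
E
```

```text
t14.55 car [-0.2359 -0.0796] mid -0.1577 idx -0.1566 n13 ptr -0.1530 n38 tcp bed [-0.0908  0.0453  0.0697] w 0.0283 F 62.3
```

Call:
{"api": "arm_command", "payload": {
  "increments": [
    {"dx": 0,"dy": 0,"dz": 0,"wx": 0,"wy": 0,"wz": 0,"grip": 2},
    {"dx": 0,"dy": 0,"dz": 0,"wx": 0,"wy": 0,"wz": 0,"grip": 2},
    {"dx": 0,"dy": 0,"dz": 0,"wx": 0,"wy": 0,"wz": 0,"grip": 2},
    {"dx": 0,"dy": 0,"dz": 0,"wx": 0,"wy": 0,"wz": 0,"grip": 2},
    {"dx": 0,"dy": 0,"dz": 0,"wx": 0,"wy": 0,"wz": 0,"grip": 2},
    {"dx": 0,"dy": 0,"dz": 0,"wx": 0,"wy": 0,"wz": 0,"grip": 2},
    {"dx": 0,"dy": 0,"dz": 0,"wx": 0,"wy": 0,"wz": 0,"grip": 2},
    {"dx": 0,"dy": 0,"dz": 0,"wx": 0,"wy": 0,"wz": 0,"grip": 2},
    {"dx": 0,"dy": 0,"dz": 0,"wx": 0,"wy": 0,"wz": 0,"grip": 2},
    {"dx": 0,"dy": 0,"dz": 0,"wx": 0,"wy": 0,"wz": 0,"grip": 2}
  ]
}}

```text
clock: 15.55
eef_pos: [0.4879, 0.017, 0.0697]
tool_rot: [0.052, 0.999, 0.0, 0.0]
ft_force: [-5.3, 0.6, 8.9]
grip_width: 0.0283
grasp_force: 62.3
```

```bash
python3 - <<'E'
from h import *
meas()
E
```

```text
t15.60 car [-0.2359 -0.0794] mid -0.1577 idx -0.1560 n15 ptr -0.1530 n37 tcp bed [-0.0908  0.0453  0.0698] w 0.0288 F 62.3
```

Call:
{"api": "arm_command", "payload": {
  "increments": [
    {"dx": 0,"dy": 0,"dz": 0,"wx": 0,"wy": 0,"wz": 0,"grip": 2},
    {"dx": 0,"dy": 0,"dz": 0,"wx": 0,"wy": 0,"wz": 0,"grip": 2},
    {"dx": 0,"dy": 0,"dz": 0,"wx": 0,"wy": 0,"wz": 0,"grip": 2},
    {"dx": 0,"dy": 0,"dz": 0,"wx": 0,"wy": 0,"wz": 0,"grip": 2},
    {"dx": 0,"dy": 0,"dz": 0,"wx": 0,"wy": 0,"wz": 0,"grip": 2},
    {"dx": 0,"dy": 0,"dz": 0,"wx": 0,"wy": 0,"wz": 0,"grip": 2},
    {"dx": 0,"dy": 0,"dz": 0,"wx": 0,"wy": 0,"wz": 0,"grip": 2},
    {"dx": 0,"dy": 0,"dz": 0,"wx": 0,"wy": 0,"wz": 0,"grip": 2},
    {"dx": 0,"dy": 0,"dz": 0,"wx": 0,"wy": 0,"wz": 0,"grip": 2},
    {"dx": 0,"dy": 0,"dz": 0,"wx": 0,"wy": 0,"wz": 0,"grip": 2}
  ]
}}

```text
clock: 16.6
eef_pos: [0.4879, 0.017, 0.0697]
tool_rot: [0.052, 0.999, 0.0, 0.0]
ft_force: [-4.0, 0.8, 10.1]
grip_width: 0.028
grasp_force: 62.3
```

```bash
python3 - <<'E'
from h import *
meas()
E
```

```text
t16.65 car [-0.2364 -0.0794] mid -0.1579 idx -0.1576 n14 ptr -0.1537 n41 tcp bed [-0.0908  0.0452  0.0697] w 0.0285 F 62.3
```

Call:
{"api": "arm_command", "payload": {
  "increments": [
    {"dx": 0,"dy": 0,"dz": 0,"wx": 0,"wy": 0,"wz": 0,"grip": 2},
    {"dx": 0,"dy": 0,"dz": 0,"wx": 0,"wy": 0,"wz": 0,"grip": 2},
    {"dx": 0,"dy": 0,"dz": 0,"wx": 0,"wy": 0,"wz": 0,"grip": 2},
    {"dx": 0,"dy": 0,"dz": 0,"wx": 0,"wy": 0,"wz": 0,"grip": 2},
    {"dx": 0,"dy": 0,"dz": 0,"wx": 0,"wy": 0,"wz": 0,"grip": 2},
    {"dx": 0,"dy": 0,"dz": 0,"wx": 0,"wy": 0,"wz": 0,"grip": 2},
    {"dx": 0,"dy": 0,"dz": 0,"wx": 0,"wy": 0,"wz": 0,"grip": 2},
    {"dx": 0,"dy": 0,"dz": 0,"wx": 0,"wy": 0,"wz": 0,"grip": 2},
    {"dx": 0,"dy": 0,"dz": 0,"wx": 0,"wy": 0,"wz": 0,"grip": 2},
    {"dx": 0,"dy": 0,"dz": 0,"wx": 0,"wy": 0,"wz": 0,"grip": 2}
  ]
}}

```text
clock: 17.65
eef_pos: [0.4879, 0.017, 0.0697]
tool_rot: [0.052, 0.999, 0.0, 0.0]
ft_force: [-4.7, 1.7, 10.4]
grip_width: 0.0285
grasp_force: 62.3
```

Call:
{"api": "arm_command", "payload": {
  "increments": [
    {"dx": 0,"dy": 0,"dz": 0,"wx": 0,"wy": 0,"wz": 0,"grip": 2},
    {"dx": 0,"dy": 0,"dz": 0,"wx": 0,"wy": 0,"wz": 0,"grip": 2},
    {"dx": 0,"dy": 0,"dz": 0,"wx": 0,"wy": 0,"wz": 0,"grip": 2},
    {"dx": 0,"dy": 0,"dz": 0,"wx": 0,"wy": 0,"wz": 0,"grip": 2},
    {"dx": 0,"dy": 0,"dz": 0,"wx": 0,"wy": 0,"wz": 0,"grip": 2},
    {"dx": 0,"dy": 0,"dz": 0,"wx": 0,"wy": 0,"wz": 0,"grip": 2},
    {"dx": 0,"dy": 0,"dz": 0,"wx": 0,"wy": 0,"wz": 0,"grip": 2},
    {"dx": 0,"dy": 0,"dz": 0,"wx": 0,"wy": 0,"wz": 0,"grip": 2},
    {"dx": 0,"dy": 0,"dz": 0,"wx": 0,"wy": 0,"wz": 0,"grip": 2},
    {"dx": 0,"dy": 0,"dz": 0,"wx": 0,"wy": 0,"wz": 0,"grip": 2}
  ]
}}

```text
clock: 18.65
eef_pos: [0.4879, 0.017, 0.0697]
tool_rot: [0.052, 0.999, 0.0, 0.0]
ft_force: [-3.9, 0.3, 10.0]
grip_width: 0.0282
grasp_force: 62.3
```

```bash
python3 - <<'E'
from h import *
meas('pics/m3.png')
im=cv2.imread('pics/m3.png'); cv2.imwrite('pics/m3c.png',cv2.resize(im[130:220,340:480],None,fx=5,fy=5,interpolation=cv2.INTER_NEAREST))
E
```

```text
t18.70 car [-0.2361 -0.0795] mid -0.1578 idx -0.1581 n14 ptr -0.1530 n35 tcp bed [-0.0908  0.0453  0.0698] w 0.0282 F 62.3
```

View pics/m3c.png

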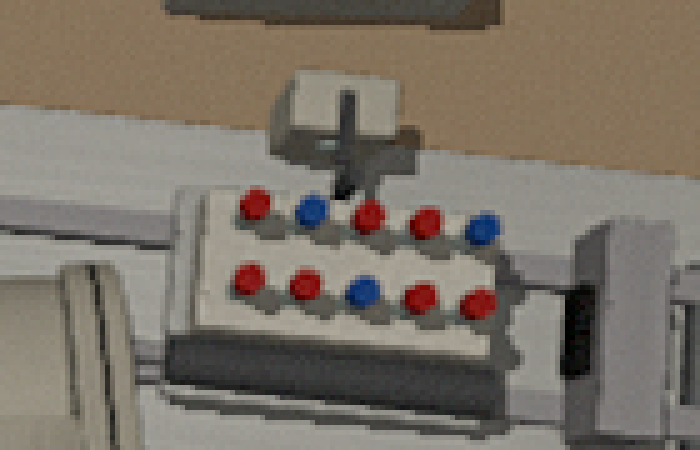

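The index plate (343,188) lies in line with the pointer blade (347,95 to 344,160), and it has been still for over 4 s, so I'm releasing.

Call:
{"api": "arm_command", "payload": {
  "increments": [
    {"dx": 0,"dy": 0,"dz": 0,"wx": 0,"wy": 0,"wz": 0,"grip": 4},
    {"dx": 0,"dy": 0,"dz": 0,"wx": 0,"wy": 0,"wz": 0,"grip": 6},
    {"dx": 0,"dy": 0,"dz": 0,"wx": 0,"wy": 0,"wz": 0,"grip": 8},
    {"dx": 0,"dy": 0,"dz": 0,"wx": 0,"wy": 0,"wz": 0,"grip": 8},
    {"dx": 0,"dy": 0,"dz": -0.5,"wx": 0,"wy": 0,"wz": 0,"grip": 8},
    {"dx": 0,"dy": 0,"dz": -2,"wx": 0,"wy": 0,"wz": 0,"grip": 8},
    {"dx": 0,"dy": 0,"dz": -4.5,"wx": 0,"wy": 0,"wz": 0,"grip": 8},
    {"dx": 0,"dy": 0,"dz": -7,"wx": 0,"wy": 0,"wz": 0,"grip": 8},
    {"dx": 0,"dy": 0,"dz": -9,"wx": 0,"wy": 0,"wz": 0,"grip": 8},
    {"dx": 0,"dy": 0,"dz": -10,"wx": 0,"wy": 0,"wz": 0,"grip": 8}
  ]
}}

```text
clock: 19.7
eef_pos: [0.4892, 0.0168, 0.1704]
tool_rot: [0.052, 0.999, 0.0, 0.002]
ft_force: [0.3, -0.1, -0.0]
grip_width: 0.0799
grasp_force: 0.0
```

```bash
python3 - <<'E'
from h import *
meas()
meas('pics/m4.png')
E
```

```text
t19.75 car [-0.2361 -0.0794] mid -0.1578 idx -0.1563 n18 ptr -0.1539 n33 tcp bed [-0.089   0.0453  0.1711] w 0.0801 F 0.0
t19.80 car [-0.2362 -0.0795] mid -0.1579 idx -0.1575 n16 ptr -0.1533 n44 tcp bed [-0.0896  0.0452  0.1696] w 0.0798 F 0.0
```

```bash
python3 -c "
from workcell import job
print(job.job_done())"
```

```text
the job is handed in; nothing more can be done
None
```

The job is handed in: the carriage stood still about 4 mm past the pointer mark (within the 12 mm limit) for over four seconds, and it was still there after I let go of the post and lifted the gripper clear at about 20 s of the 42 s; no verdict came back.

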